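Load the vial rack past the sprung gate

ROBOT

A 7-joint arm with a two-finger parallel gripper is mounted at the origin on the work surface. World frame = base frame: x ahead of the robot, y to its left, z up, the work surface at z = 0. Lengths are in m, angles in rad, forces in N, time in s.
With the tool pointing down it reaches from about 0.4 to 0.875 m from the base axis. Payload 19.3 kg.
Tool frame: the origin (TCP) lies midway between the tips of the shut fingers; the grasp point (between the pads) lies 19 mm behind it; z points along the fingers, y is the line along which they close (so a half turn about z gives the same grasp; the last joint's range is limited). The gripper opens to 85 mm and grips with 20 to 120 N. Pads are 22 mm wide; open, the fingers measure 114 mm over their backs; the gripper's body (76 mm by 85 mm) begins 54 mm behind the grasp point. The pads swing forward as they close: fully open they stand 13 mm farther back than shut.
Start: joints at [-1.244, 0.521, -0.036, 1.599, 0.021, 1.021, -0.113], TCP at [0.242, 0.576, 0.231] pointing down, gripper open.
Joint ranges: [-2.91, 2.91], [-0.3, 2.13], [-1.5, 1.42], [0.17, 2.43], [-1.26, 4.41], [0.16, 1.93], [-2.52, 2.52]. Speed limits (rad/s): [1.89, 1.89, 2.39, 2.39, 3.01, 3.01, 3.01].

INTERFACE

Orientations are given as [roll, pitch, yaw] about the fixed x, y, z axes, in that order (R = Rz(yaw) Ry(pitch) Rx(roll)).
In Python, from workcell import telemetry, grab_frame, calibration, bot, outline_of, landmark_of gives the robot as it stands. The module is installed in compiled form; this text tells all that it offers.
- The arm moves only by the shell command python3 -m inch 'ROWS' [FORCE]. ROWS is JSON, a list of rows, each a list of 7 numbers: the shift along the tool's x, y, z in m, then the turn, a rotation vector about the tool's x, y, z in rad, then the closure, from 0 (fully open) to 1 (shut). A call has 1 to 5 rows; each row shifts and turns the commanded pose from where the row before left it, along the tool's axes as they then stand; what a row does not reach is not made up. A row lasts 1/10 s, in which the tool goes at most 50 mm and 8.59 degrees, less where a joint would pass 70% of its speed; a pose out of reach is approached as far as the arm can. A call is refused whole if a number of a shift passes 0.05 or a number of a turn 0.15, either way. A call with a gripper value outside its range is refused whole. The fingers move at their own pace and stop on an object; FORCE is the grip in N (left out, the last holds). Time passes only in rows, so rows that do not move let the fingers close. It gives the time, the measured TCP pose, the force, the opening and the grip force at its end, in the units of the state.
- telemetry.observe(): the state, without advancing time (a new reading comes with each control period).
- grab_frame(name): name is "scene" or "top" or "wrist"; returns the picture (480x640x3 uint8, red, green, blue); there is no depth.
- calibration(name): a dict with "fovy" (degrees; the focal length in pixels is half the picture's height over the tangent of half this angle, whatever the lens; pixels are square), "cx", "cy" (the principal point, pixels), "dist" ([k1, k2, p1, p2, k3] as OpenCV has them; the pictures are not rectified), "pose" (4x4, takes a point from camera to world coordinates). Camera axes: x right, y down, z forward; pixel columns grow to the right and rows downward; lengths in m; the calibration is good to about 2 mm. A picture is of the moment at which its call begins: read the wrist's pose just before it. calibration takes no time and is no camera call; for the wrist camera it gives the pose at the moment of the call.
- bot.job_done(): hands the job in; it is judged then, once.
Trained networks look in the newest picture that a camera, given by its name, has taken for a name from the list of things; names that differ only in an ending like _2 or _b are one class to them, and where a whole thing is asked for, a point or a joint stands for the part that bears it (a point fixed in the world has none). Each returns a list of dicts, best first, with "score" (0 to 1); they miss things now and then, are a little off and sometimes report something else, mostly with a low value. They report only what shows in the picture. A call takes as long as a camera call. They do not tell look-alikes from the thing itself.
- outline_of(label, camera): "region" (480x640 bool, what is visible of it) and "rect" ([left, top, right, bottom] in pixels, round what is visible of it).
- landmark_of(label, camera): "xy" ([column, row] in pixels: a listed point, or the origin of a listed thing).
The state is a dict: "clock": time; "qpos": joint angles; "qd": joint speeds; "joint_efforts": joint torques, N m; "position": TCP position; "tool_rot": TCP orientation; "force": force on the tool from outside, world axes, zero at the start; "moment": the same for the moment, N m; "grip_width": finger opening in m; "finger_force": force on a finger pad.
Only numpy, scipy, OpenCV 4.12 (cv2) and the standard library are available. Lean on these libraries where they do the work, as an engineer would, in place of code of your own. Each camera call takes 0.05 s, during which the arm holds its last target. There are 200 camera calls.

TASK

Load the vial rack into the sampler: with one fingertip press the long pedal down to hold the gate open, and meanwhile with another finger push the rack by its upright end plate along the chute, until it is fully home against the end stop; then let the pedal up so that the gate drops shut behind the vials. The gate must never touch the rack, and the rack is only pushed, never lifted or tipped. Leave the other things on the bench where they are.

Things in the scene. Friction and masses are not known exactly. Their poses are not given: they have to be found in the camera images.
- chute: Grey metal chute fixed to the bench. Origin: on the bench top, lane's centre line, under the shut gate's blade. +x is the way in, z up, +y away from the pedal; +x lies within 15 deg of world -y, so the pedal is on the robot's side. Lane floor 4 mm above the bench, starts at x = -303 mm; 64 mm wide (y = +-32 mm) between walls 5 mm thick, tops 18 mm above the bench. All mm below in this frame.
- stop (a point): Middle of the end stop's face, at the lane floor, 112 mm past the chute's origin. The steel stop is 35 mm tall; behind it, from x = 125 mm, the white sampler housing, 120 x 130 mm, 100 mm tall.
- shaft (a point): Point on the axis of the gate's hinge shaft above the chute's x = 0: at y = -43 mm, 55 mm above the bench. The shaft, 9 mm thick, runs parallel to the lane from x = -324 to 21 mm, on bearing posts 10 mm square and 60 mm tall at x = -317, -30 and 20 mm.
- gate (a joint): Angle of the gate about its shaft: 0 shut, 0.85 fully open. A spring shuts it: 0.12 N m when shut, 0.22 N m open (5 N at the pedal). One rigid steel part: pedal on the shaft's -y side, on the +y side an arm with a blade hanging into the lane. The blade clears the rack from 0.6 rad up. Open, the arm rises to about 120 mm above the bench, at x = -8 to 8 mm.
- pedal (a point): Midway along the pedal, on its top face, 45 mm out from the shaft. Flat plate 4 mm thick, x = -305 to -45 mm, from 5 to 55 mm out from the shaft, smooth, so a fingertip can slide along it. Shut, it slopes up outwards at 0.45 rad (this point at y = -84 mm, 77 mm above the bench); it turns down by the gate's angle (at 0.75 rad this point is 44 mm above the bench).
- blade (a point): Middle of the blade's lower edge. Shut: 16 mm above the bench; the blade is 4 mm thick along x (x = -2 to 2 mm) and spans y = -11 to 27 mm.
- rack: Loose rack, about 0.35 kg, 58 mm wide, in the chute. Origin under the centre of the vial block, x as the chute's. Metal base 6 mm thick, x = -145 to 50; white block with 15 vials x = -50 to 50, 34 tall; upright end plate to push on x = -145 to -139, 70 tall; only base between: there the blade drops in. Home: origin at chute x = 62. Start: -105 to -65, before the gate.
- flask: conical glass flask, 80 mm wide at the foot, 135 mm tall; origin under its centre. Bystander beyond the chute
- bottle: amber glass bottle, 56 mm wide, 120 mm tall; origin under its centre. Bystander beyond the chute
- beaker: glass beaker, 60 mm wide, 75 mm tall; origin under its centre. Bystander on the pedal's side of the chute, beside the sampler end
- jar: white jar, 52 mm wide, 55 mm tall; origin under its centre. Bystander beyond the chute
- weight: brass cylinder, 30 mm wide, 40 mm tall; origin under its centre. Bystander on the pedal's side of the chute, past the pedal's end
- notebook: blue notebook lying flat, 150 x 210 x 18 mm; origin under its centre. Bystander
Not all that is in view belongs to the job. Leave any red look-alike of the rack alone.

How it is judged:
By the outcome, as a careful person would: the job done as asked, in the order asked, and still so for the second after the job is handed in, with the robot touching nothing.
It also fails if it takes over 40 s, if anything falls off the work surface, if the arm or the gripper's body presses on something with over 40 N, if the wrist force passes 120 N, or if a joint passes its speed limit or range.

## Working session

There is one attempt and no reset: what is moved stays moved. The work goes in short steps, Python scripts to look and compute and a shell command to move; the robot and the scene stay as the last step left them, time stands still between calls to the robot, and variables do not carry over. Pictures are saved under pics/ and viewed, at most 10 in all, crops included, and the job is handed in when it is done.

```bash
mkdir -p pics
cat > h.py <<'E'
import numpy as np,cv2
from workcell import *
def cam(n):
    c=calibration(n);f=240/np.tan(np.radians(c['fovy'])/2)
    return np.array([[f,0,c['cx']],[0,f,c['cy']],[0,0,1]]),np.array(c['dist'],float),np.array(c['pose'])
def ray(n,uv):
    K,d,P=cam(n);p=cv2.undistortPoints(np.array([[uv]],float),K,d)[0,0]
    v=P[:3,:3]@[p[0],p[1],1];return P[:3,3],v/np.linalg.norm(v)
def atz(n,uv,z):
    o,v=ray(n,uv);return o+v*(z-o[2])/v[2]
def tri(rs):
    A=sum(np.eye(3)-np.outer(v,v) for o,v in rs);b=sum((np.eye(3)-np.outer(v,v))@o for o,v in rs)
    return np.linalg.solve(A,b)
def proj(n,X):
    K,d,P=cam(n);X=np.atleast_2d(X);Y=(X-P[:3,3])@P[:3,:3]
    return cv2.projectPoints(Y,np.zeros(3),np.zeros(3),K,d)[0][:,0]
E
cat > a.py <<'E'
from h import *
np.set_printoptions(precision=4,suppress=True)
rs={}
for n in ["scene","top","wrist"]:
    im=grab_frame(n);cv2.imwrite(f"pics/{n}0.png",im[:,:,::-1])
    for l in ["chute","stop","shaft","pedal","blade","rack","flask","bottle","beaker","jar","weight","notebook"]:
        for r in landmark_of(l,n)[:2]:
            if r['score']>.3: print(n,l,round(r['score'],2),np.round(r['xy'],1),atz(n,r['xy'],0)[:2]);rs.setdefault(l,{}).setdefault(n,ray(n,r['xy']))
for l,d in rs.items():
    if len(d)>1:
        X=tri(list(d.values()));print(l,list(d),X,[round(float(np.linalg.norm(np.cross(X-o,v))),4) for o,v in d.values()])
print(telemetry.observe())
E
python3 a.py
```

```text
scene chute 0.78 [281.4 256.8] [ 0.5567 -0.1232]
scene stop 0.78 [237.3 262.9] [ 0.5828 -0.2301]
scene shaft 0.83 [278.8 233.2] [ 0.4662 -0.1383]
scene pedal 0.91 [341.3 204.7] [0.3328 0.0298]
scene blade 0.56 [282.9 252.9] [ 0.5422 -0.1207]
scene rack 0.72 [279.1 201.1] [ 0.3236 -0.1509]
scene rack 0.68 [307.3 250.4] [ 0.5304 -0.0593]
scene flask 0.78 [278.2 299.8] [ 0.6982 -0.1179]
scene bottle 0.75 [389.1 288.2] [0.653  0.1388]
scene jar 0.67 [328.8 292.4] [ 0.6714 -0.0029]
scene weight 0.77 [251.3 236.5] [ 0.4826 -0.2094]
scene notebook 0.95 [496.7 223.7] [0.4002 0.4618]
top chute 0.61 [355.3 237.4] [ 0.5562 -0.1246]
top stop 0.9 [395.1 221.8] [ 0.5954 -0.2276]
top shaft 0.89 [362.9 253.1] [ 0.5158 -0.1428]
top pedal 0.89 [295.9 283.3] [0.4418 0.0267]
top blade 0.57 [361.4 252.6] [ 0.5171 -0.1391]
top rack 0.94 [330.9 244.8] [ 0.5379 -0.0623]
top rack 0.86 [370.4 331. ] [ 0.3224 -0.156 ]
top flask 0.69 [351.5 183.5] [ 0.698  -0.1185]
top flask 0.4 [293.1 283.5] [0.4414 0.0337]
top bottle 0.94 [253.  198.5] [0.661  0.1365]
top bottle 0.55 [309.9 197. ] [ 0.6631 -0.0103]
top beaker
[... 709 characters left out ...]
ne', 'top'] [ 0.6652 -0.0072 -0.0069] [0.0045, 0.0045]
weight ['scene', 'top'] [ 0.4798 -0.213  -0.0021] [0.003, 0.003]
notebook ['scene', 'top'] [0.4021 0.4647 0.0028] [0.004, 0.004]
{'clock': 1.95, 'qpos': array([-1.2442,  0.5214, -0.0363,  1.5995,  0.0212,  1.0211, -0.1128]), 'qd': array([-0.0019,  0.0009, -0.0006, -0.    , -0.0009,  0.0008,  0.0011]), 'joint_efforts': array([ -0.0003, -92.6841,   1.9782, -37.0252,   0.0181,   0.002 ,
         0.    ]), 'position': array([0.2416, 0.5764, 0.2313]), 'tool_rot': array([-3.1416,  0.    ,  2.7448]), 'force': array([ 0.6163,  0.1052, -0.2088]), 'moment': array([ 0.0189, -0.0602,  0.0178]), 'finger_force': 0.0, 'grip_width': 0.08572656058175032}
```

```bash
cat > fit.py <<'E'
from h import *
from scipy.optimize import least_squares
np.set_printoptions(precision=4,suppress=True)
P={'chute':(0,0,0),'stop':(.112,0,.004),'shaft':(0,-.043,.055),'pedal':(-.175,-.084,.077),'blade':(0,.008,.016)}
O={'scene':{'chute':(281.4,256.8),'stop':(237.3,262.9),'shaft':(278.8,233.2),'pedal':(341.3,204.7),'blade':(282.9,252.9)},
'top':{'chute':(355.3,237.4),'stop':(395.1,221.8),'shaft':(362.9,253.1),'pedal':(295.9,283.3)}}
def T(p,X):
    X=np.atleast_2d(X).astype(float);c,s=np.cos(p[2]),np.sin(p[2])
    return np.c_[p[0]+c*X[:,0]-s*X[:,1],p[1]+s*X[:,0]+c*X[:,1],X[:,2]]
def res(p,full=False):
    r=[]
    for n,d in O.items(): r.append(proj(n,T(p,[P[k] for k in d]))-np.array(list(d.values())))
    return r if full else np.concatenate(r).ravel()
s=least_squares(res,[.556,-.124,-1.5],loss='soft_l1');p=s.x
print(p,np.degrees(p[2])+90)
for r in res(p,True):print(r)
np.save('p.npy',p)
for n in ['scene','top']:
    im=cv2.imread(f'pics/{n}0.png')
    def L(a,b,col):
        q=proj(n,T(p,np.linspace(a,b,12)));cv2.polylines(im,[np.round(q*1).astype(int)],False,col,1)
    for y in(-.032,.032):L((-.303,y,.018),(.112,y,.018),(0,255,0))
    L((-.324,-.043,.055),(.021,-.043,.055),(255,0,255))
    for o in(.005,.055):
        y=-.043-o*np.cos(.45);z=.055+o*np.sin(.45)+.004;L((-.305,y,z),(-.045,y,z),(0,0,255))
    L((.112,-.032,.039),(.112,.032,.039),(255,255,0))
    cv2.imwrite(f'pics/{n}1.png',cv2.resize(im[130:350,150:530],(760,440),interpolation=cv2.INTER_CUBIC))
E
python3 fit.py
```

```text
[ 0.5584 -0.1221 -1.3068] 15.124073879749531
[[ 0.4017  0.4993]
 [-0.5363  0.2143]
 [-0.9166 -3.4162]
 [-0.091  -0.7801]
 [-0.8019  1.9098]]
[[-1.0316 -0.8634]
 [ 1.3978  2.6612]
 [-1.6702 -3.3383]
 [-0.8494  2.3782]]
```

View pics/top1.png

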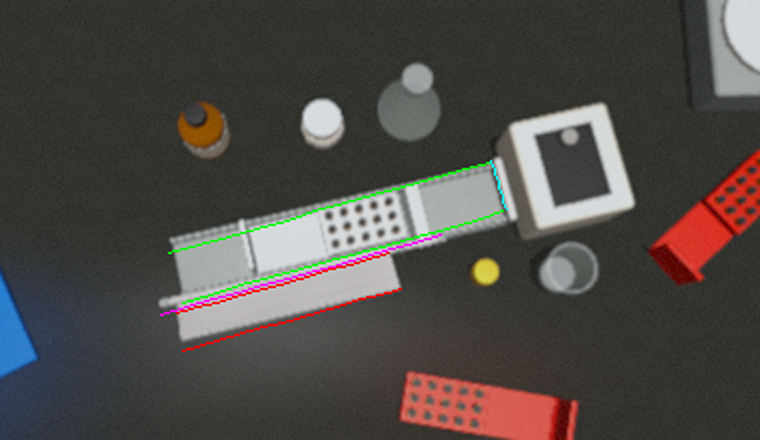

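View pics/scene1.png

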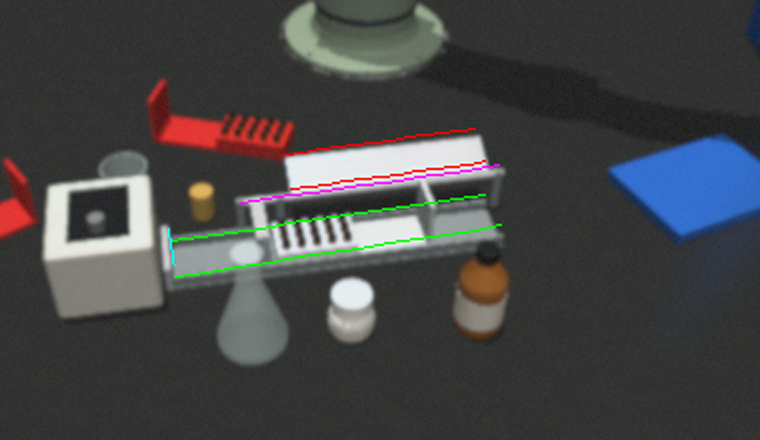

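The overlay lies a few px off in the top view (yaw about 3° too large): pedal outer corners at crop (181,340) and (401,288), shaft's left end at (160,302). The rack's block sits before the gate, and its end plate is at crop (247,245). I'll refit with picked corners.

```bash
cat > fit2.py <<'E'
from h import *
from scipy.optimize import least_squares
np.set_printoptions(precision=4,suppress=True)
po=lambda x,o:(x,-.043-o*np.cos(.45)-.001,.055+o*np.sin(.45)+.003)
C=lambda u,v:(150+u/2,130+v/2)
D={'top':[((-.303,.037,.018),C(171,238)),((.112,.037,.018),C(495,161)),(po(-.305,.055),C(181,340)),(po(-.045,.055),C(401,288)),((-.324,-.043,.057),C(160,302)),((0,0,0),(355.3,237.4)),((.112,0,.004),(395.1,221.8)),(po(-.175,.045),(295.9,283.3))],
'scene':[(po(-.305,.055),C(481,136)),(po(-.045,.055),C(285,156)),((-.324,-.043,.057),C(503,170)),((.021,-.043,.057),C(237,202)),((-.303,.037,.018),C(502,240)),((0,0,0),(281.4,256.8)),((.112,0,.004),(237.3,262.9)),(po(-.175,.045),(341.3,204.7))]}
def T(p,X):
    X=np.atleast_2d(X).astype(float);c,s=np.cos(p[2]),np.sin(p[2])
    return np.c_[p[0]+c*X[:,0]-s*X[:,1],p[1]+s*X[:,0]+c*X[:,1],X[:,2]]
def res(p): return [proj(n,T(p,[a for a,b in d]))-np.array([b for a,b in d]) for n,d in D.items()]
if __name__=='__main__':
    s=least_squares(lambda p:np.concatenate(res(p)).ravel(),[.556,-.124,-1.4],loss='soft_l1');p=s.x
    print(p,np.degrees(p[2])+90)
    for r in res(p):print(r)
    np.save('p.npy',p)
    print('pedal end, mid',T(p,[po(-.27,.045),po(-.175,.045)]))
    c,sn=np.cos(p[2]),np.sin(p[2])
    for n,uv in [('top',C(247,246)),('scene',C(427,194))]:   # end plate top middle
        X=atz(n,uv,.074)[:2]-p[:2];print('plate top',n,c*X[0]+sn*X[1],-sn*X[0]+c*X[1])
    for n,uvs in [('top',[(330.9,244.8)]),('scene',[(307.3,250.4)])]:
        X=atz(n,uvs[0],.004)[:2]-p[:2];print('rack org',n,c*X[0]+sn*X[1],-sn*X[0]+c*X[1])
E
python3 fit2.py
```

```text
[ 0.5599 -0.125  -1.3443] 12.978225483773926
[[-1.0419 -0.1556]
 [-2.3041 -0.086 ]
 [-0.2958 -0.177 ]
 [-0.8528 -0.7854]
 [-0.2468  0.1005]
 [ 0.1044 -1.4635]
 [ 2.9836  3.6302]
 [-1.5611 -0.4768]]
[[-1.8063 -1.3638]
 [-0.7729 -0.6155]
 [-0.9461 -0.1726]
 [ 0.3565 -0.5552]
 [ 0.1204 -2.8771]
 [-0.818   0.8834]
 [-1.9636 -0.5597]
 [ 0.5616  0.5896]]
pedal end, mid [[0.4169 0.1191 0.0776]
 [0.4383 0.0266 0.0776]]
plate top top -0.20688380001466009 -0.004449647518222091
plate top scene -0.20793777660922408 0.006627052092100662
rack org top -0.06626427038106102 -0.007918436576810194
rack org scene -0.06989957677906446 -0.009787729759103731
```

```bash
cat > go.py <<'E'
# usage: go.py chute_x chute_y z(TCP): prints what is left in tool axes
from fit2 import *
import sys
from scipy.spatial.transform import Rotation as Ro
p=np.load('p.npy');s=telemetry.observe()
t=T(p,[[float(a) for a in sys.argv[1:4]]])[0]
R=Ro.from_euler('xyz',s['tool_rot']);G=Ro.from_euler('xyz',[np.pi,0,p[2]+np.pi])
c,sn=np.cos(p[2]),np.sin(p[2]);d=s['position'][:2]-p[:2]
print('t',s['clock'],'chute xy',c*d[0]+sn*d[1],-sn*d[0]+c*d[1],'z',s['position'][2],'F',s['force'],'w',s['grip_width'])
print('shift tool',R.inv().apply(t-s['position']),'turn',(R.inv()*G).as_rotvec(),'shift in goal frame',G.inv().apply(t-s['position']))
E
python3 go.py -.245 -.040 .2; python3 -c "
from h import *
from scipy.spatial.transform import Rotation as Ro
s=telemetry.observe();P=cam('wrist')[2];R=Ro.from_euler('xyz',s['tool_rot'])
print(R.inv().apply(P[:3,3]-s['position']),R.inv().apply(P[:3,2]))"
python3 -m inch '[[0,0,0,0,0,0.14,0.2],[0,0,0,0,0,0.14,0.2],[0,0,0,0,0,0.14,0.2],[0,0,0,0,0,0.14,0.2],[0,0,0,0,0,0.14,0.2]]' 20
python3 -m inch '[[0,0,0,0,0,0.14,0.2],[0,0,0,0,0,0.1,0.2]]'
python3 go.py -.245 -.040 .2
```

```text
t 1.95 chute xy -0.7549987610833291 -0.15272414293494269 z 0.23128759370285693 F [ 0.6163  0.1052 -0.2088] w 0.08572656058175032
shift tool [-0.3892 -0.3483  0.0313] turn [-0.      0.      0.9475] shift in goal frame [-0.51    0.1127  0.0313]
[ 0.0756185  -0.00132011 -0.14303917] [-2.89865796e-01 -1.12961735e-04  9.57067295e-01]
clock: 2.45
position: [0.2416, 0.5764, 0.2313]
tool_rot: [3.142, -0.0, 2.039]
force: [0.3, 0.6, 0.5]
grip_width: 0.0681
finger_force: 0.0
clock: 2.65
position: [0.2415, 0.5765, 0.2313]
tool_rot: [3.142, -0.0, 1.799]
force: [1.3, 0.4, -0.3]
grip_width: 0.0685
finger_force: 0.0
t 2.65 chute xy -0.7550550180957714 -0.15279968192021126 z 0.23133253880020865 F [ 1.3313  0.3626 -0.3289] w 0.06846464873842054
shift tool [-0.5103  0.1118  0.0313] turn [ 0.0001 -0.      0.0019] shift in goal frame [-0.5101  0.1128  0.0313]
```

```bash
python3 -m inch '[[-0.045,0.01,0,0,0,0,0.2],[-0.045,0.01,0,0,0,0,0.2],[-0.045,0.01,0,0,0,0,0.2],[-0.045,0.01,0,0,0,0,0.2],[-0.045,0.01,0,0,0,0,0.2]]' >/dev/null
python3 -m inch '[[-0.045,0.01,0,0,0,0,0.2],[-0.045,0.01,0,0,0,0,0.2],[-0.045,0.01,0,0,0,0,0.2],[-0.045,0.01,0,0,0,0,0.2],[-0.045,0.01,0,0,0,0,0.2]]'
python3 -m inch '[[-0.03,0.006,0.02,0,0,0,0.2],[-0.03,0.006,0.01,0,0,0,0.2],[0,0,0,0,0,0,0.2]]'
python3 go.py -.245 -.040 .2
cat > w.py <<'E'
from fit2 import *
import sys
p=np.load('p.npy');im=grab_frame('wrist')[:,:,::-1].copy()
for l in ['pedal','shaft','chute','rack','stop']:
    for r in landmark_of(l,'wrist')[:1]: print(l,round(r['score'],2),r['xy'])
cv2.imwrite('pics/raw_'+sys.argv[1],im)
def L(a,b,col):
    cv2.polylines(im,[np.round(proj('wrist',T(p,np.linspace(a,b,12)))).astype(int)],False,col,1)
for y in(-.032,.032):L((-.25,y,.018),(.112,y,.018),(0,255,0))
L((-.25,-.043,.06),(.021,-.043,.06),(255,0,255))
q=[po(-.25,.055),po(-.045,.055),po(-.045,.005)]
L(q[0],q[1],(0,0,255));L(q[1],q[2],(0,0,255))
L((.112,-.032,.035),(.112,.032,.035),(255,255,0));L((-.211,-.029,.074),(-.211,.029,.074),(255,0,0))
cv2.imwrite('pics/'+sys.argv[1],im)
E
python3 w.py w1.png
```

```text
clock: 3.65
position: [0.4437, 0.1602, 0.2316]
tool_rot: [3.141, -0.0, 1.805]
force: [1.3, 1.1, -0.4]
grip_width: 0.0681
finger_force: 0.0
clock: 3.95
position: [0.4694, 0.1025, 0.2004]
tool_rot: [-3.14, 0.001, 1.8]
force: [-0.3, 1.3, -1.0]
grip_width: 0.0685
finger_force: 0.0
t 3.95 chute xy -0.24205315141342323 -0.03711334375286037 z 0.200437070638194 F [-0.3088  1.3086 -0.9987] w 0.06845390706549456
shift tool [ 0.003  -0.0029  0.0004] turn [-0.0011  0.0015  0.0026] shift in goal frame [ 0.0029 -0.0029  0.0004]
pedal 0.8 [268.8, 297.6]
shaft 0.16 [266.5, 296.6]
rack 0.72 [356.5, 356.5]
```

View pics/w1.png

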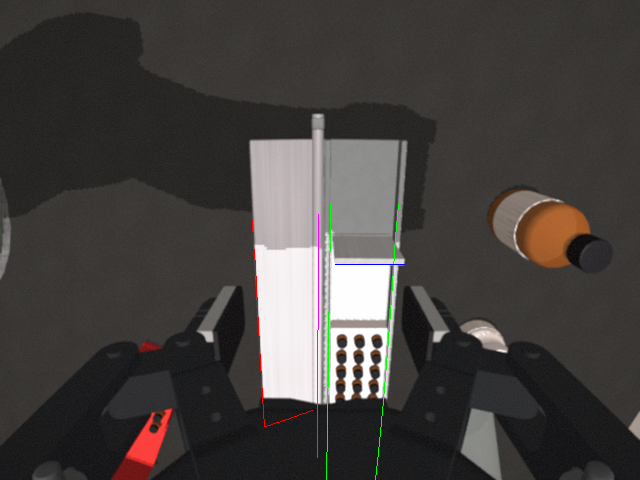

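The overlay fits the shaft (col 318) and the lane walls (cols 325–398) within about 2 mm. The plate's top edge is at rows 255–263, so its outer face is at x ≈ -0.215. The fingers straddle the shaft, over the pedal and over the lane behind the plate.

```bash
python3 -m inch '[[0.002,-0.003,0.04,0,0,0,0.2],[0,0,0.04,0,0,0,0.2],[0,0,0.03,0,0,0,0.2],[0,0,0,0,0,0,0.2]]'
python3 go.py -.245 -.040 .085
python3 -m inch '[[0,0,0.005,0,0,0,0.2],[0,0,0,0,0,0,0.2]]'
python3 go.py -.245 -.040 .08
python3 w.py w2.png; python3 -c "
import cv2;a=cv2.imread('pics/raw_w2.png');cv2.imwrite('pics/w2c.png',cv2.resize(a[120:480,160:480],(640,600*640//640)[::1]) if 0 else cv2.resize(a[180:480,140:500],(720,600)))"
```

```text
clock: 4.65
position: [0.4635, 0.1078, 0.0889]
tool_rot: [-3.137, 0.001, 1.806]
force: [0.5, -0.5, 0.2]
grip_width: 0.0683
finger_force: 0.0
t 4.65 chute xy -0.24844815672131074 -0.04167517395841154 z 0.0888557693284561 F [ 0.4615 -0.5229  0.1714] w 0.06830818136198033
shift tool [-0.0035  0.0017  0.0038] turn [-0.0048  0.0006  0.0088] shift in goal frame [-0.0034  0.0017  0.0039]
clock: 4.85
position: [0.466, 0.108, 0.0873]
tool_rot: [3.14, -0.0, 1.805]
force: [-0.5, 0.2, 0.7]
grip_width: 0.0683
finger_force: 0.0
t 4.85 chute xy -0.24812760969856068 -0.039261628296841475 z 0.08733829557754007 F [-0.485   0.1824  0.6535] w 0.0682513425249893
shift tool [-0.0031 -0.0008  0.0073] turn [ 0.0016 -0.0003  0.0078] shift in goal frame [-0.0031 -0.0007  0.0073]
pedal 0.62 [241.0, 405.0]
rack 0.79 [106.4, 467.3]
```

View pics/w2c.png

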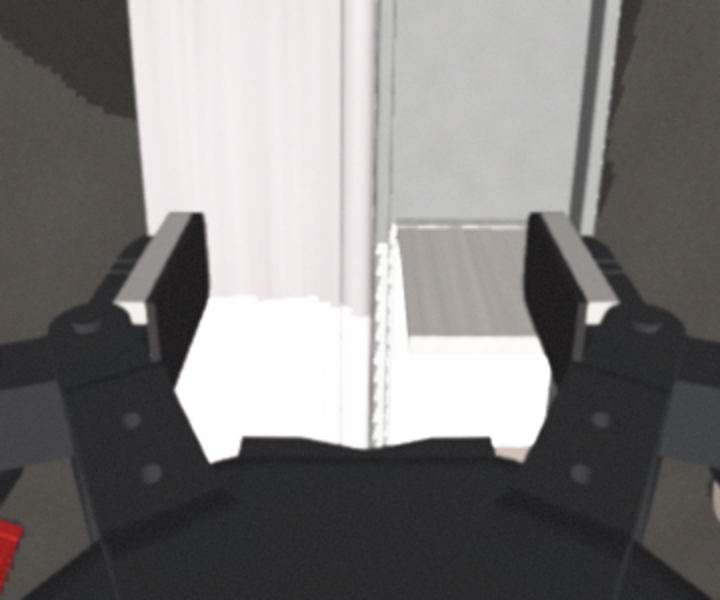

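Left finger is over the pedal (its tip at crop col 165–205, pedal's outer edge at col 148), right finger is over the lane behind the plate (top outer edge at crop row 338). Next I'll step down to touch the pedal.

```bash
python3 -c "
from fit2 import *
p=np.load('p.npy');c,s=np.cos(p[2]),np.sin(p[2])
for uv in [(372,349),(372,291)]:
  for z in (.074,.008):
    d=atz('wrist',uv,z)[:2]-p[:2];print(uv,z,c*d[0]+s*d[1],-s*d[0]+c*d[1])"
for i in 1 2 3; do :; done
python3 -m inch '[[0,0,0.006,0,0,0,0.2],[0,0,0,0,0,0,0.2]]'
python3 -m inch '[[0,0,0.006,0,0,0,0.2],[0,0,0,0,0,0,0.2]]'
python3 -m inch '[[0,0,0.006,0,0,0,0.2],[0,0,0,0,0,0,0.2]]'
python3 go.py -.245 -.040 .06
```

```text
(372, 349) 0.074 -0.2110061523044541 -0.01594467030512798
(372, 349) 0.008 -0.16412969737839184 -0.00476993431239027
(372, 291) 0.074 -0.24438969967140847 -0.01766681247337412
(372, 291) 0.008 -0.21163806348980793 -0.0072207272052369695
clock: 5.35
position: [0.4651, 0.1075, 0.0798]
tool_rot: [-3.141, 0.0, 1.805]
force: [-0.8, 0.1, 0.7]
grip_width: 0.0683
finger_force: 0.0
clock: 5.55
position: [0.465, 0.1074, 0.0736]
tool_rot: [-3.141, 0.0, 1.805]
force: [-0.8, -0.5, 0.5]
grip_width: 0.0685
finger_force: 0.0
clock: 5.75
position: [0.4652, 0.1074, 0.0677]
tool_rot: [-3.141, 0.0, 1.805]
force: [1.5, -0.3, 2.1]
grip_width: 0.0682
finger_force: 1.2
t 5.75 chute xy -0.24776915224712537 -0.040072130571994054 z 0.06770823751249237 F [ 1.4727 -0.2686  2.1037] w 0.06816583299849537
shift tool [-0.0028  0.0001  0.0077] turn [-0.0005  0.0001  0.0074] shift in goal frame [-0.0028  0.0001  0.0077]
```

```bash
python3 -m inch '[[0,0,0.008,0,0,0,0.2],[0,0,0.008,0,0,0,0.2],[0,0,0.007,0,0,0,0.2],[0,0,0.006,0,0,0.007,0.2],[0,0,0,0,0,0,0.2]]'
python3 go.py -.21 -.040 .036
cat > gt.py <<'E'
from fit2 import *
import sys
p=np.load('p.npy')
for n in ['scene','top']:
    im=grab_frame(n)[:,:,::-1].copy();cv2.imwrite(f'pics/raw_{n}_{sys.argv[1]}.png',im)
    for r in landmark_of('blade',n)[:1]: print(n,r['score'],r['xy'])
    for g in (.5,.6,.7,.8,.85):  # blade lower edge mid: rel. shaft (y .051,z -.039)
        b=(0,-.043+.051*np.cos(g)+.039*np.sin(g),.055-.039*np.cos(g)+.051*np.sin(g));print(g,proj(n,T(p,b))[0])
    if n=='scene': cv2.imwrite(f'pics/{n}_{sys.argv[1]}.png',cv2.resize(im[140:300,200:420],(770,560),interpolation=cv2.INTER_CUBIC))
E
python3 gt.py g1
```

```text
clock: 6.25
position: [0.4655, 0.1074, 0.0389]
tool_rot: [-3.141, 0.0, 1.797]
force: [0.8, -0.4, 6.5]
grip_width: 0.0678
finger_force: 2.8
t 6.25 chute xy -0.24767284671899722 -0.039880766091791524 z 0.03891585182801939 F [ 0.7874 -0.3708  6.5292] w 0.06776468952596519
shift tool [-0.0377 -0.0001  0.0029] turn [-0.0001  0.0002  0.    ] shift in goal frame [-0.0377 -0.0001  0.0029]
scene 0.67 [283.0, 241.4]
0.5 [280.9206 249.9091]
0.6 [280.844  248.1398]
0.7 [280.7298 246.1668]
0.8 [280.5786 244.01  ]
0.85 [280.4896 242.8696]
top 0.96 [354.8, 223.8]
0.5 [354.8677 224.8724]
0.6 [355.0169 224.1155]
0.7 [355.235  223.5996]
0.8 [355.5212 223.3341]
0.85 [355.6894 223.2976]
```

View pics/scene_g1.png

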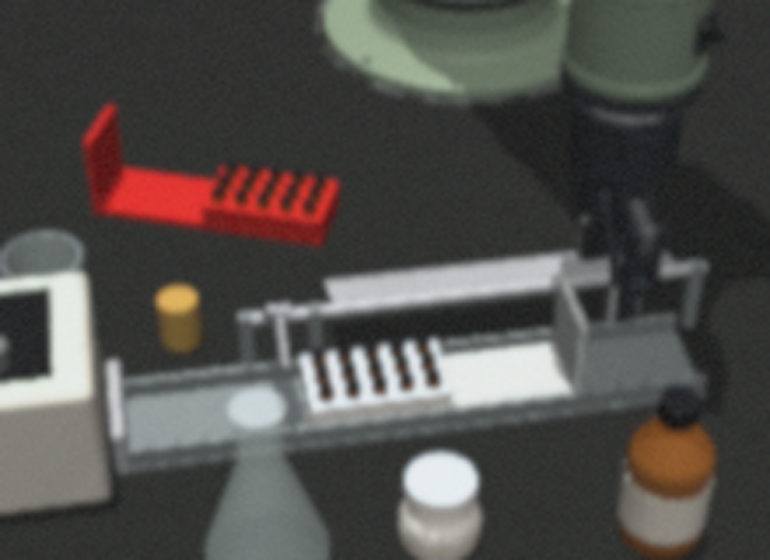

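The gate is clearly up: blade's lower edge is at about crop (287,363), i.e. row 244, so 0.7–0.8 rad. I'll go 2 mm deeper and watch the force.

```bash
python3 -m inch '[[0,0,0.002,0,0,0,0.2],[0,0,0,0,0,0,0.2]]'
python3 -m inch '[[-0.005,0,0,0,0,0,0.2],[-0.005,0,0,0,0,0,0.2],[-0.005,0,0,0,0,0,0.2],[0,0,0,0,0,0,0.2]]'
python3 go.py -.1 -.040 .037
```

```text
clock: 6.65
position: [0.4658, 0.1075, 0.0374]
tool_rot: [3.141, 0.0, 1.798]
force: [1.1, -1.4, 5.8]
grip_width: 0.0685
finger_force: 2.9
clock: 7.05
position: [0.4685, 0.0927, 0.0374]
tool_rot: [-3.141, -0.0, 1.797]
force: [-1.2, -0.6, 5.9]
grip_width: 0.0684
finger_force: 2.9
t 7.05 chute xy -0.2326534223324055 -0.04018756662520008 z 0.03741035643241333 F [-1.1891 -0.6414  5.9091] w 0.06838210769486314
shift tool [-0.1327  0.0002  0.0004] turn [-0.0005 -0.0003  0.    ] shift in goal frame [-0.1327  0.0002  0.0004]
```

```bash
python3 -m inch '[[-0.004,0,0,0,0,0,0.2],[-0.003,0,0,0,0,0,0.2],[-0.003,0,0,0,0,0,0.2],[-0.003,0,0,0,0,0,0.2],[-0.003,0,0,0,0,0,0.2]]'
python3 -m inch '[[-0.004,0,0,0,0,0,0.2],[-0.004,0,0,0,0,0,0.2],[-0.004,0,0,0,0,0,0.2],[-0.004,0,0,0,0,0,0.2],[-0.004,0,0,0,0,0,0.2]]'
python3 go.py -.1 -.040 .037; python3 gt.py g2
```

```text
clock: 7.55
position: [0.4719, 0.0782, 0.0374]
tool_rot: [-3.141, -0.001, 1.799]
force: [-3.3, 7.5, 5.4]
grip_width: 0.0683
finger_force: 4.5
clock: 8.05
position: [0.4764, 0.0587, 0.0374]
tool_rot: [-3.141, -0.001, 1.799]
force: [-4.9, 7.6, 5.6]
grip_width: 0.0682
finger_force: 4.6
t 8.05 chute xy -0.19779445815418048 -0.040152426901611145 z 0.0373750275415376 F [-4.9043  7.6399  5.6117] w 0.06824132406665853
shift tool [-0.0978  0.      0.0003] turn [-0.0007 -0.0012  0.0016] shift in goal frame [-0.0978  0.0002  0.0004]
scene 0.75 [284.5, 242.8]
0.5 [280.9206 249.9091]
0.6 [280.844  248.1398]
0.7 [280.7298 246.1668]
0.8 [280.5786 244.01  ]
0.85 [280.4896 242.8696]
top 0.57 [355.2, 225.3]
0.5 [354.8677 224.8724]
0.6 [355.0169 224.1155]
0.7 [355.235  223.5996]
0.8 [355.5212 223.3341]
0.85 [355.6894 223.2976]
```

View pics/scene_g2.png

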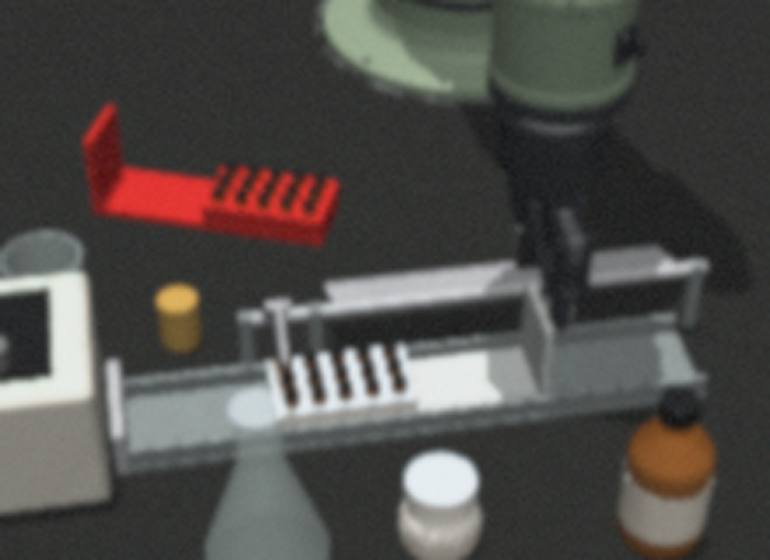

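The blade hangs clear above the vial block, the rack looks level, and the plate follows the finger. I'll check the push force at rest, since 8 N seems high.

```bash
python3 go.py -.1 -.040 .037
python3 -m inch '[[-0.003,0,0,0,0,0,0.2]]'
python3 -m inch '[[-0.003,0,0,0,0,0,0.2]]'
python3 -m inch '[[-0.003,0,0,0,0,0,0.2]]'
python3 -m inch '[[-0.003,0,0,0,0,0,0.2]]'
python3 go.py -.1 -.040 .037
```

```text
t 8.25 chute xy -0.1970478084068807 -0.04017243176029263 z 0.037397009504280196 F [-2.3972  2.2884  5.3409] w 0.06838739457719598
shift tool [-0.097   0.0001  0.0004] turn [-0.0005 -0.0004  0.0005] shift in goal frame [-0.097   0.0002  0.0004]
clock: 8.35
position: [0.477, 0.056, 0.0374]
tool_rot: [-3.141, -0.001, 1.799]
force: [-4.2, 8.4, 7.7]
grip_width: 0.0685
finger_force: 4.8
clock: 8.45
position: [0.4777, 0.053, 0.0374]
tool_rot: [-3.141, -0.001, 1.799]
force: [-3.8, 7.3, 6.1]
grip_width: 0.0683
finger_force: 4.7
clock: 8.55
position: [0.4784, 0.05, 0.0374]
tool_rot: [-3.141, -0.001, 1.799]
force: [-5.1, 6.4, 7.1]
grip_width: 0.0682
finger_force: 4.7
clock: 8.65
position: [0.4791, 0.0471, 0.0374]
tool_rot: [-3.141, -0.001, 1.799]
force: [-4.1, 8.6, 7.6]
grip_width: 0.0683
finger_force: 4.7
t 8.65 chute xy -0.18585384931774654 -0.040175405215260786 z 0.03738494628219946 F [-4.0966  8.6095  7.5933] w 0.06830071520605915
shift tool [-0.0859  0.      0.0003] turn [-0.0008 -0.0013  0.0015] shift in goal frame [-0.0859  0.0002  0.0004]
```

Force is steady, but the push is high on the plate. To avoid tipping the rack, I'll back off, tilt so that the lane finger sits lower (the pedal finger keeps its height), and go on.

```bash
python3 -m inch '[[0.004,0,0,0,0,0,0.2],[0,-0.001,0.003,0.075,0,0,0.2],[0,-0.001,0.003,0.075,0,0,0.2],[0,0,0,0,0,0,0.2]]'
python3 go.py -.1 -.040 .037
python3 gt.py g3; python3 w.py w3.png;python3 -c "
import cv2;a=cv2.imread('pics/raw_scene_g3.png')[140:300,200:420];b=cv2.imread('pics/raw_w3.png')
cv2.imwrite('pics/m3.png',cv2.hconcat([cv2.resize(a,(440,320)),cv2.resize(b[:,140:500],(240,320))]))"
```

```text
clock: 9.05
position: [0.4767, 0.0496, 0.0309]
tool_rot: [-2.989, 0.0, 1.798]
force: [-2.6, -0.9, 5.4]
grip_width: 0.0685
finger_force: 2.9
t 9.05 chute xy -0.18887403710576461 -0.041897272236761256 z 0.030896351697379698 F [-2.6321 -0.9234  5.4083] w 0.06850350029929261
shift tool [-0.0889  0.0009 -0.0063] turn [-0.1525  0.0004  0.0011] shift in goal frame [-0.0889  0.0019 -0.0061]
scene 0.59 [283.1, 239.9]
0.5 [280.9206 249.9091]
0.6 [280.844  248.1398]
0.7 [280.7298 246.1668]
0.8 [280.5786 244.01  ]
0.85 [280.4896 242.8696]
top 0.8 [354.8, 224.3]
0.5 [354.8677 224.8724]
0.6 [355.0169 224.1155]
0.7 [355.235  223.5996]
0.8 [355.5212 223.3341]
0.85 [355.6894 223.2976]
```

View pics/m3.png

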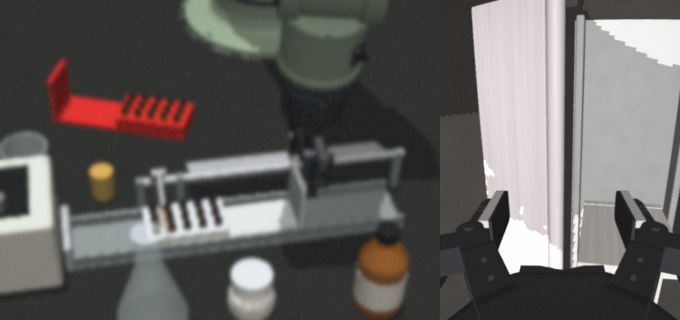

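The gate is open, the rack is level and the finger sits behind the plate. I'll go on pushing.

```bash
python3 -m inch '[[-0.004,0,0,0,0,0,0.2],[-0.004,0,0,0,0,0,0.2],[-0.004,0,0,0,0,0,0.2],[-0.004,0,0,0,0,0,0.2],[-0.004,0,0,0,0,0,0.2]]'
python3 -m inch '[[-0.005,0,0,0,0,0,0.2],[-0.005,0,0,0,0,0,0.2],[-0.005,0,0,0,0,0,0.2],[-0.005,0,0,0,0,0,0.2],[-0.005,0,0,0,0,0,0.2]]'
python3 -m inch '[[-0.005,0,0,0,0,0,0.2],[-0.005,0,0,0,0,0,0.2],[-0.005,0,0,0,0,0,0.2],[-0.005,0,0,0,0,0,0.2],[-0.005,0,0,0,0,0,0.2]]'
python3 go.py -.094 -.042 .031; python3 gt.py g4
```

```text
clock: 10.05
position: [0.4804, 0.0311, 0.0316]
tool_rot: [-2.994, -0.002, 1.798]
force: [-4.1, 8.7, 8.6]
grip_width: 0.0686
finger_force: 2.9
clock: 10.55
position: [0.486, 0.0067, 0.0316]
tool_rot: [-2.993, -0.002, 1.798]
force: [-3.9, 8.4, 7.7]
grip_width: 0.0687
finger_force: 2.9
clock: 11.05
position: [0.4916, -0.0176, 0.0316]
tool_rot: [-2.993, -0.002, 1.798]
force: [-3.8, 8.1, 7.3]
grip_width: 0.0685
finger_force: 2.9
t 11.05 chute xy -0.11999741254008273 -0.04246607555331613 z 0.031557875988707115 F [-3.7963  8.0933  7.3268] w 0.06846836983152563
shift tool [-0.026   0.0005  0.0004] turn [-0.1483 -0.0015  0.0012] shift in goal frame [-0.026   0.0005  0.0006]
scene 0.8 [282.1, 241.8]
0.5 [280.9206 249.9091]
0.6 [280.844  248.1398]
0.7 [280.7298 246.1668]
0.8 [280.5786 244.01  ]
0.85 [280.4896 242.8696]
top 0.82 [355.5, 221.3]
0.5 [354.8677 224.8724]
0.6 [355.0169 224.1155]
0.7 [355.235  223.5996]
0.8 [355.5212 223.3341]
0.85 [355.6894 223.2976]
```

View pics/scene_g4.png

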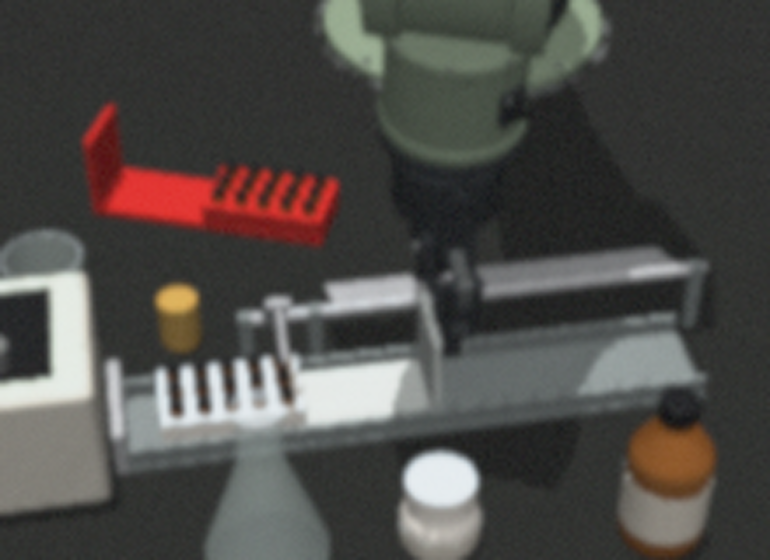

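The block is nearly through, level, with a gap to the stop of crop cols 122–157 (about 25 mm). I'll continue, more slowly near the end.

```bash
python3 -m inch '[[-0.005,0,0,0,0,0,0.2],[-0.005,0,0,0,0,0,0.2],[-0.004,0,0,0,0,0,0.2],[-0.003,0,0,0,0,0,0.2]]'
python3 -m inch '[[-0.002,0,0,0,0,0,0.2],[-0.002,0,0,0,0,0,0.2]]'
python3 -m inch '[[-0.002,0,0,0,0,0,0.2]]'
python3 -m inch '[[-0.001,0,0,0,0,0,0.2]]'
python3 -m inch '[[-0.001,0,0,0,0,0,0.2]]'
python3 go.py -.094 -.042 .031
```

```text
clock: 11.65
position: [0.4954, -0.0344, 0.0315]
tool_rot: [-2.993, -0.001, 1.798]
force: [-3.5, 7.9, 7.2]
grip_width: 0.0685
finger_force: 2.9
clock: 11.85
position: [0.4963, -0.0381, 0.0315]
tool_rot: [-2.993, -0.001, 1.798]
force: [-4.0, 7.6, 7.9]
grip_width: 0.0682
finger_force: 2.9
clock: 11.95
position: [0.4968, -0.04, 0.0315]
tool_rot: [-2.993, -0.001, 1.798]
force: [-3.4, 8.6, 7.9]
grip_width: 0.0685
finger_force: 2.9
clock: 12.05
position: [0.497, -0.0411, 0.0315]
tool_rot: [-2.993, -0.001, 1.798]
force: [-3.8, 6.8, 6.9]
grip_width: 0.0685
finger_force: 2.9
clock: 12.15
position: [0.4971, -0.0417, 0.0315]
tool_rot: [-2.993, -0.002, 1.798]
force: [-4.6, 13.7, 8.6]
grip_width: 0.0683
finger_force: 2.9
t 12.15 chute xy -0.09526774430446376 -0.0425145937756542 z 0.031517752734836216 F [-4.5513 13.702   8.6312] w 0.0682837227689235
shift tool [-0.0013  0.0006  0.0004] turn [-0.1485 -0.0016  0.0012] shift in goal frame [-0.0013  0.0005  0.0005]
```

Force jumped at x = -0.095, which is the stop. I'll confirm with 1 mm more, back off slightly, and look.

```bash
python3 -m inch '[[-0.001,0,0,0,0,0,0.2]]'
python3 -m inch '[[-0.001,0,0,0,0,0,0.2],[0,0,0,0,0,0,0.2]]'
python3 -m inch '[[0.003,0,0,0,0,0,0.2],[0.004,0,0,0,0,0,0.2],[0,0,0,0,0,0,0.2]]'
python3 gt.py g5 | grep 0.8; python3 -c "
import cv2;a=cv2.imread('pics/raw_scene_g5.png')[200:300,210:350];b=cv2.imread('pics/raw_top_g5.png')[190:280,290:430]
cv2.imwrite('pics/m5.png',cv2.vconcat([cv2.resize(a,(420,300)),cv2.resize(b,(420,270))]))"
```

```text
clock: 12.25
position: [0.4971, -0.0418, 0.0315]
tool_rot: [-2.993, -0.003, 1.799]
force: [-6.9, 18.1, 11.5]
grip_width: 0.0685
finger_force: 2.9
clock: 12.45
position: [0.4971, -0.0419, 0.0315]
tool_rot: [-2.992, -0.004, 1.8]
force: [-7.5, 19.4, 12.2]
grip_width: 0.0678
finger_force: 2.9
clock: 12.75
position: [0.4963, -0.0383, 0.0316]
tool_rot: [-2.994, 0.001, 1.798]
force: [-1.7, -1.2, 5.8]
grip_width: 0.0683
finger_force: 2.9
0.6 [280.844  248.1398]
0.8 [280.5786 244.01  ]
0.85 [280.4896 242.8696]
0.8 [355.5212 223.3341]
0.85 [355.6894 223.2976]
```

View pics/m5.png

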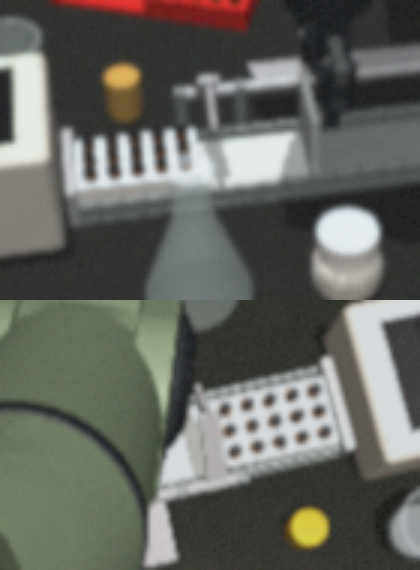

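The rack is home: the block is flush with the stop in both views and the blade hangs behind the vials. Now I'll raise, letting the gate down gently.

```bash
python3 -m inch '[[0,-0.001,-0.007,0,0,0,0.2],[0,-0.001,-0.007,0,0,0,0.2],[0,-0.001,-0.007,0,0,0,0.2],[0,-0.001,-0.007,0,0,0,0.2],[0,-0.001,-0.007,0,0,0,0.2]]'
python3 -m inch '[[0,-0.001,-0.007,0,0,0,0.2],[0,-0.001,-0.01,0,0,0,0.2],[0,-0.003,-0.02,0,0,0,0.2],[0,-0.006,-0.04,0,0,0,0.2],[0,-0.006,-0.04,0,0,0,0.2]]'
python3 -m inch '[[0.04,0,0,-0.075,0,0,0.2],[0.045,0,0,-0.075,0,0,0.2],[0.045,0,0,0,0,0,0.2],[0.045,0,0,0,0,0,0.2],[0,0,0,0,0,0,0.2]]'
python3 -m inch '[[0.045,0,0,0,0,0,0.2],[0.045,0,0,0,0,0,0.2],[0.045,0,0,0,0,0,0.2],[0.045,0,0,0,0,0,0.2],[0,0,0,0,0,0,0.2]]'
python3 gt.py g6 | grep -v '^0'; python3 -c "
import cv2;a=cv2.imread('pics/raw_scene_g6.png')[190:300,210:390];b=cv2.imread('pics/raw_top_g6.png')[180:300,220:430]
cv2.imwrite('pics/m6.png',cv2.vconcat([cv2.resize(a,(480,293)),cv2.resize(b,(480,275))]))"
```

```text
clock: 13.45
position: [0.4973, -0.0379, 0.0675]
tool_rot: [-2.993, 0.0, 1.798]
force: [1.0, -0.4, 0.0]
grip_width: 0.0685
finger_force: 0.0
clock: 13.95
position: [0.4971, -0.0381, 0.1865]
tool_rot: [-2.99, 0.0, 1.798]
force: [-0.1, -0.1, 0.7]
grip_width: 0.0682
finger_force: 0.0
clock: 14.45
position: [0.4568, 0.1382, 0.1854]
tool_rot: [3.141, -0.002, 1.805]
force: [0.8, -0.9, 0.3]
grip_width: 0.0682
finger_force: 0.0
clock: 14.95
position: [0.4157, 0.3135, 0.1851]
tool_rot: [-3.141, -0.002, 1.805]
force: [0.4, -1.2, 0.3]
grip_width: 0.0684
finger_force: 0.0
scene 0.59 [284.4, 254.4]
top 0.44 [351.4, 184.3]
```

View pics/m6.png

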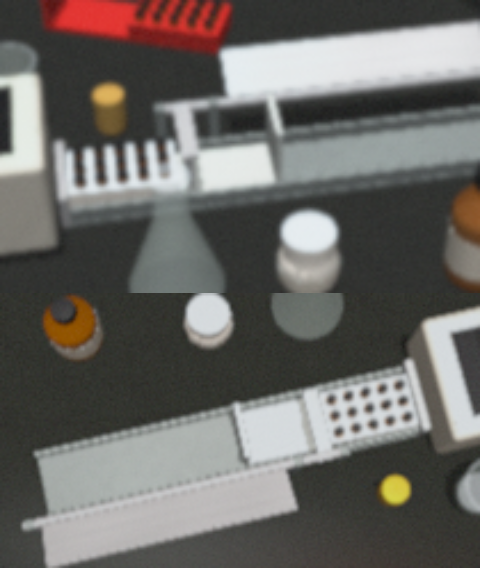

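The gate is shut behind the vial block (blade at top-crop col 312, block at cols 322–412 against the stop). The pedal is up and the bystanders haven't moved.

```bash
python3 -c "
from workcell import bot
print(bot.job_done())"
```

```text
the job is handed in; nothing more can be done
None
```

The rack is home against the end stop, the gate is shut behind the vials, the other things on the bench are where they were, and the job is handed in at about 15 s on the robot's clock.

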